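# Fasten the tool case at the repair table

### The arm

A 6-joint arm with a two-finger parallel gripper is mounted at the origin on the work surface. World frame = base frame: x ahead of the robot, y to its left, z up, the work surface at z = 0. Lengths are in m, angles in rad, forces in N, time in s.
With the tool pointing down it reaches from about 0.3 to 0.825 m from the base axis. Payload 5.4 kg.
Tool frame: the origin (TCP) lies midway between the tips of the shut fingers; the grasp point (between the pads) lies 19 mm behind it; z points along the fingers, y is the direction in which the jaws open and shut (so a half turn about z gives the same grasp; the last joint's range is limited). The gripper opens to 92 mm and grips with 3 to 60 N. Pads are 20 mm wide; open, the fingers measure 128 mm over their backs; the gripper's body (75 mm by 189 mm) begins 69 mm behind the grasp point.
Start: joints at [1.06, 0.158, 1.597, -0, 1.386, -0.21], TCP at [0.17, 0.549, 0.215] pointing down, gripper open.
Joint ranges: [-2.91, 2.91], [-0.94, 2.29], [0.18, 2.7], [-1.29, 4.43], [0.17, 2.64], [-3, 3]. Speed limits (rad/s): [2.57, 2.57, 3.14, 3.14, 3.14, 3.14].

### API

Orientations are given as a unit quaternion [x, y, z, w].
In Python, from plant import manip gives the robot as it stands. Calls block until the motion is done:
- manip.move_to(position, orientation): joint-space move of the TCP to a pose.
- manip.line_to(position, rotation=None, v=0.15): straight line of the TCP; rotation=None keeps the orientation; v is the mean speed in m/s.
- manip.movej(angles): joint-space move.
- manip.ungrasp() and manip.clamp(effort=None): open the fingers fully, or close them until they stop; effort is the grip in N (None keeps the last).
- manip.wait(seconds).
- manip.solve_ik(position, orientation): joint angles nearest the present ones, or None.
- manip.snapshot(name): name is "scene" or "top"; returns (picture, depth): 400x640x3 uint8, blue, green, red; 400x640 float32, m along the optical axis (not along the pixel's ray), 0 where there is no reading.
- manip.camera_info(name): a dict with "fx", "fy", "cx", "cy" (pixels), "R" (3x3) and "t" (3): a world point X has camera coordinates R X + t. Camera axes: x right, y down, z forward; pixel columns grow to the right and rows downward; lengths in m; the calibration is good to about 2 mm. A picture is of the moment at which its call begins. camera_info takes no time and is no camera call.
A pose or a line that the arm cannot do raises manip.Unreachable and nothing moves.
- manip.finish_job(): hands the job in, once; it reports no verdict.
Readings, each from a call of its own:
- manip.get_clock(): time.
- manip.get_qpos(): joint angles.
- manip.get_dq(): joint speeds.
- manip.get_tau(): joint torques, N m.
- manip.get_eef_pos(): TCP position.
- manip.get_tool_rot(): TCP orientation.
- manip.get_ft_force(): force on the tool from outside, world axes, zero at the start.
- manip.get_torque(): the same for the moment, N m.
- manip.get_gripper_width(): opening from 0.0 (shut) to 1.0 (fully open).
Only numpy, scipy, OpenCV 4.12 (cv2) and the standard library are available. Lean on these libraries where they do the work, as an engineer would, in place of code of your own. Each camera call takes 0.05 s, during which the arm holds its last target.

### The job

Fasten the red tool case for the way home. First stand the yellow can, which is in the way of the hasp, upright on the round blue mat, fully on it; then push the case's carrying handle over backwards, away from the hasp, so that it stays lying back on its own; then swing the hasp over the front edge and press it fully home over its staple. Do not shift the hair dryer, or the blue tub and the jar on the lid, do not let the can tip over, and leave everything released.

Things in the scene. Friction and masses are not known exactly. Their poses are not given: they have to be found in the camera images.
- case: Red tool case with aluminium edging, shut, heavy, does not move: 200 deep (its x) x 320 wide (its y) x 150 high. Origin: centre of its underside, on the table. Its -x side is the front (towards the robot), z up: front face at x = -100, lid top at z = 150. Brass staple on the front at y = 0, z = 92 to 106, standing out to x = -117. Two handle blocks on the lid at x = -20, y = +-74, 34 x 14 x 14 high.
- hasp (a joint): Angle (rad) of the steel hasp on the lid's front edge: 0 = hanging flat on the case's front, staple through its slot (fully home, hard stop); 1.57 = straight out to the front; 3.14 = straight up; 4.3 = leaning back over the lid (stop). Starts leaning back, 3.7 to 4.15. Stiff hinge (0.06 N m): it stays where it is left and takes a few newtons to push.
- hasp_tip (a point): Middle of the free end of the hasp: a plate 75 long, 50 wide, 4 thick, with a 22 wide slot 45 to 65 from its hinge line. The hinge line runs along the case's y through x = -104, z = 154 in the case's frame; the plate lies on the front side of it when home.
- handle (a joint): Angle (rad) of the carrying handle: 0 = upright, -0.95 = leaning to the front over the hasp's way (stop; it starts there), +0.95 = leaning to the back (stop). It swings freely about a line along the case's y through x = -20, z = 162 in the case's frame and falls to whichever side of upright it leans; about 2 N moves it.
- handle_bar (a point): Middle of the handle's black round bar, 14 thick, 112 long, its centre line 90 from the handle's hinge line; two steel arms 8 thick at y = +-60 join them. Axes turn with the handle: y along the bar.
- can_center (a point): Centre (half-way up) of a loose closed can, yellow and aluminium, upright, 54 diameter, 165 high, about 0.3 kg, standing on the table close in front of the hasp. z is the can's own axis.
- mat: Round blue mat lying fixed on the table beside the front of the case, left or right of it, 120 diameter, 4 thick; origin at the centre of its underside.
- dryer: Blue-grey hair dryer lying on the table at the other side of the case: barrel 68 diameter, 150 long along its x, handle 105 long from its axis towards its -y, 68 high. Origin: under the middle of the barrel. Loose; leave it alone.
- tub: Blue lidded plastic tub standing on the rear part of the case's lid, left or right of the handle (case x about +56, y about +118 or -118), 70 x 70 x 50 high; origin at the centre of its underside. Loose; leave it alone.
- jar: Small glass jar with red cap standing on the rear part of the case's lid, on the other side of the handle from the tub (case x about +56, y about +118 or -118), 54 diameter, 65 high; origin at the centre of its underside. Loose; leave it alone.
Not all that is in view belongs to the job. Leave any black or green look-alike of the part that bears can_center alone.

How it is judged:
By the outcome, as a careful person would: the job done as asked, in the order asked, and still so for the second after the job is handed in, with the robot touching nothing.
It also fails if it takes over 70 s, if anything falls off the work surface, if the arm or the gripper's body presses on something with over 40 N, if the wrist force passes 120 N, or if a joint passes its speed limit or range.

## Working session

There is one attempt and no reset: what is moved stays moved. The work goes in short steps, each a Python script; the robot and the scene stay as the last script left them, time stands still between calls to the robot, and variables do not carry over. Pictures are saved under pics/ and viewed, and the job is handed in when it is done.

```bash
ls; mkdir -p pics
python3 - <<'E'
from plant import manip
import cv2,numpy as np
for n in("scene","top"):
    p,d=manip.snapshot(n); cv2.imwrite(f"pics/{n}0.png",p); np.save(f"pics/{n}0.npy",d)
    c=manip.camera_info(n); print(n,c)
print(manip.get_clock())
E
```

```text
pics
scene {'fx': 452.6983550808427, 'fy': 452.6983550808427, 'cx': 318.1819792851448, 'cy': 202.9785725400891, 'R': array([[-0.99840662,  0.05627223, -0.00420232],
       [ 0.04680584,  0.78424776, -0.61867977],
       [-0.03151883, -0.61789067, -0.78563203]]), 't': array([0.53033061, 0.07577595, 1.11516345])}
top {'fx': 407.8868723649035, 'fy': 407.8868723649035, 'cx': 322.7531894136708, 'cy': 198.50190941440175, 'R': array([[-0.01063   , -0.99967329, -0.02324474],
       [-0.99512417,  0.01285544, -0.09778869],
       [ 0.09805556,  0.02209191, -0.9949357 ]]), 't': array([0.04229633, 0.57147977, 1.03694508])}
0.1
```

View pics/scene0.png

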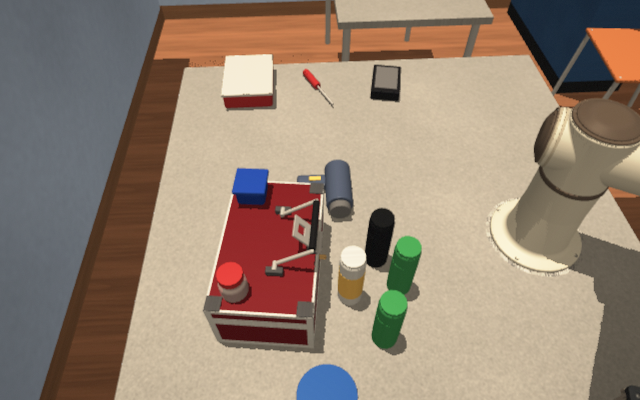

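View pics/top0.png

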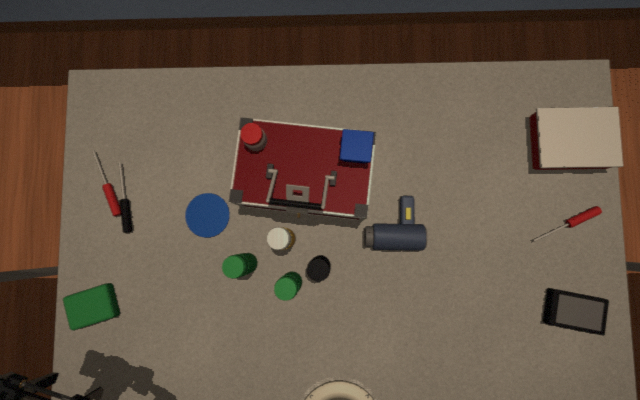

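```bash
cat > h.py <<'E'
import numpy as np,cv2
from plant import manip
from scipy.spatial.transform import Rotation as Ro
def cloud(n,d):
    c=manip.camera_info(n);v,u=np.mgrid[:400,:640]
    P=np.stack([(u-c['cx'])/c['fx']*d,(v-c['cy'])/c['fy']*d,d],-1)
    return (P-c['t'])@c['R']
def pix(n,u,v,z):
    c=manip.camera_info(n);r=c['R'].T@np.array([(u-c['cx'])/c['fx'],(v-c['cy'])/c['fy'],1]);o=-c['R'].T@c['t']
    return o+r*(z-o[2])/r[2]
def proj(n,X):
    c=manip.camera_info(n);q=np.asarray(X)@c['R'].T+c['t']
    return np.stack([q[...,0]/q[...,2]*c['fx']+c['cx'],q[...,1]/q[...,2]*c['fy']+c['cy']],-1)
def crop(p,x0,y0,x1,y1,f,name): cv2.imwrite(name,cv2.resize(p[y0:y1,x0:x1],None,fx=f,fy=f,interpolation=cv2.INTER_CUBIC))
E
python3 - <<'E'
from h import *
p=cv2.imread('pics/top0.png');crop(p,180,110,380,260,4,'pics/tc.png')
q=cv2.imread('pics/scene0.png');crop(q,200,160,360,360,3,'pics/sc.png')
for n,img in(('top',p),('scene',q)):
    d=np.load(f'pics/{n}0.npy');W=cloud(n,d)
    hsv=cv2.cvtColor(img,cv2.COLOR_BGR2HSV)
    # can top
    sel=lambda u0,v0,u1,v1,z0,z1:(lambda S:S[(S[:,2]>z0)&(S[:,2]<z1)])(W[v0:v1,u0:u1].reshape(-1,3))
    if n=='top': S=sel(262,222,298,256,.155,.175)
    else: S=sel(335,240,370,275,.158,.175)
    print(n,'cantop',len(S),S.mean(0),S.min(0),S.max(0))
    m=(hsv[...,0]>100)&(hsv[...,0]<125)&(hsv[...,1]>150)&(np.abs(W[...,2]-.004)<.008)
    M=W[m];print('mat',len(M),(M.max(0)+M.min(0))/2,M.max(0)-M.min(0))
    # lid points
    m=(np.abs(W[...,2]-.15)<.004)&(((hsv[...,0]<10)|(hsv[...,0]>170))&(hsv[...,1]>150))
    L=W[m];print('lid',cv2.minAreaRect(L[:,:2].astype(np.float32)),L[:,2].mean())
    for (u,v) in ([(298,193),(295,204),(319,204),(280,240),(237,265)] if n=='top' else [(302,230),(314,235)]): print(u,v,W[v,u])
E
```

```text
top cantop 396 [0.47002363 0.13591467 0.16479791] [0.44514047 0.11060333 0.15518827] [0.49518191 0.1600488  0.16958872]
mat 1419 [0.53447661 0.34697449 0.00348689] [0.11332852 0.11370639 0.0117785 ]
lid ((0.6360769867897034, 0.08007984608411789), (0.30959925055503845, 0.19002363085746765), 82.69676208496094) 0.1497722912188601
298 193 [0.57402656 0.09051628 0.14557314]
295 204 [0.54213471 0.09100071 0.21850813]
319 204 [0.54139799 0.03947914 0.21954047]
280 240 [0.46555561 0.13005262 0.16554613]
237 265 [0.41059461 0.22718317 0.16499284]
scene cantop 461 [0.46970892 0.13818866 0.1650032 ] [0.44422472 0.11093135 0.15820932] [0.49394878 0.16170797 0.16848351]
mat 1684 [0.53433729 0.32621005 0.00520213] [0.11573129 0.06897817 0.0100671 ]
lid ((0.6365772485733032, 0.08091343194246292), (0.3137332797050476, 0.19234322011470795), 82.87744903564453) 0.14980497463902043
302 230 [0.56766464 0.05849533 0.14845147]
314 235 [0.54501318 0.12314566 0.22301064]
```

```bash
sleep 1
```

```text
(no output)
```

View pics/tc.png

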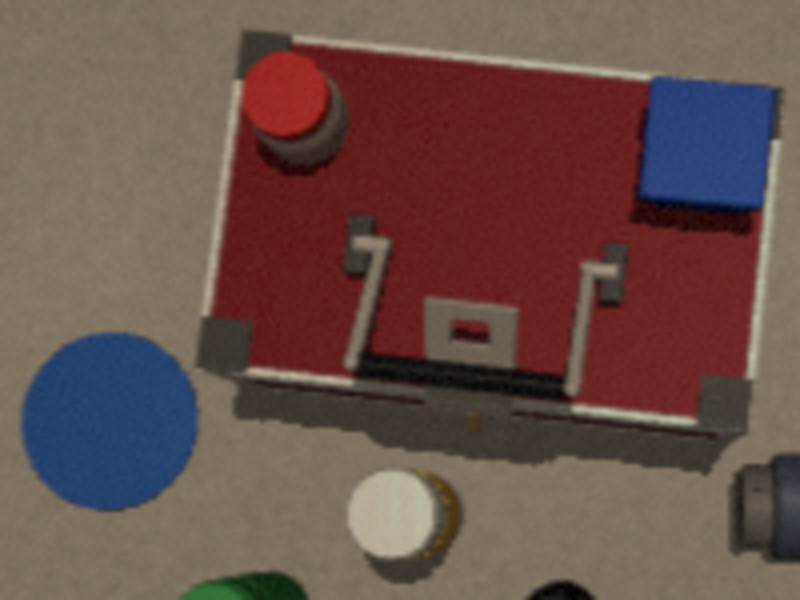

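View pics/sc.png

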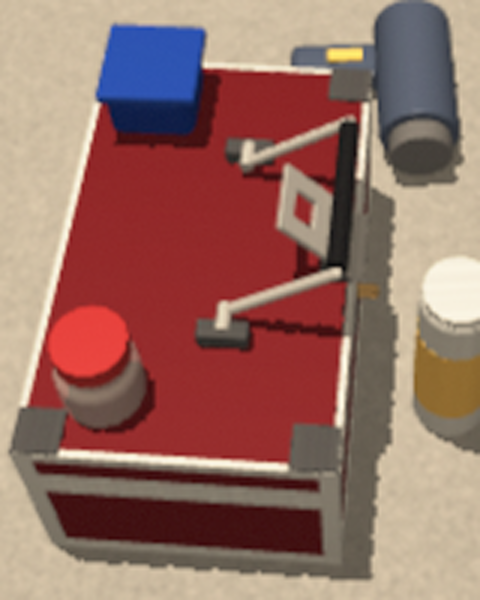

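```bash
cat >> h.py <<'E'
C=np.array([.636,.0805,0]);YAW=np.deg2rad(-7.2)
Rc=Ro.from_euler('z',YAW)
def cw(P): return Rc.apply(np.asarray(P,float))+C
def hasp(a,r,y=0,off=0): # off=normal offset to outer (front at home) side
    return cw([-.104-r*np.sin(a)-off*np.cos(a),y,.154-r*np.cos(a)+off*np.sin(a)])
def bar(a,y=0,r=.09): return cw([-.02+r*np.sin(a),y,.162+r*np.cos(a)])
E
python3 - <<'E'
from h import *
for n in('top','scene'):
    p=cv2.imread(f'pics/{n}0.png');f=4 if n=='top' else 3
    x0,y0,x1,y1=(180,110,380,260) if n=='top' else (200,160,400,360)
    im=cv2.resize(p[y0:y1,x0:x1],None,fx=f,fy=f,interpolation=cv2.INTER_CUBIC)
    def pl(Ps,c):
        q=((proj(n,np.array(Ps))-[x0,y0]+.5)*f).astype(int);cv2.polylines(im,[q.reshape(-1,1,2)],False,c,1)
    pl([cw(v) for v in[(-.1,-.16,.15),(.1,-.16,.15),(.1,.16,.15),(-.1,.16,.15),(-.1,-.16,.15)]],(0,255,0))
    for a,c in((3.7,(255,255,0)),(3.9,(0,255,255)),(4.1,(255,0,255))):
        pl([hasp(a,0,-.025),hasp(a,.075,-.025),hasp(a,.075,.025),hasp(a,0,.025)],c)
    pl([bar(-.95,-.056),bar(-.95,.056)],(255,255,255))
    cv2.imwrite(f'pics/ov_{n}.png',im)
E
```

```text
(no output)
```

View pics/ov_top.png

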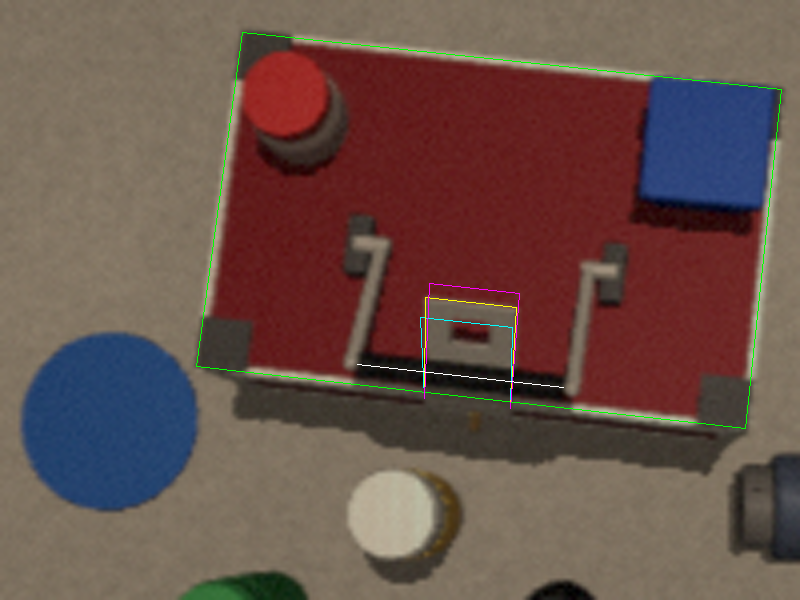

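View pics/ov_scene.png

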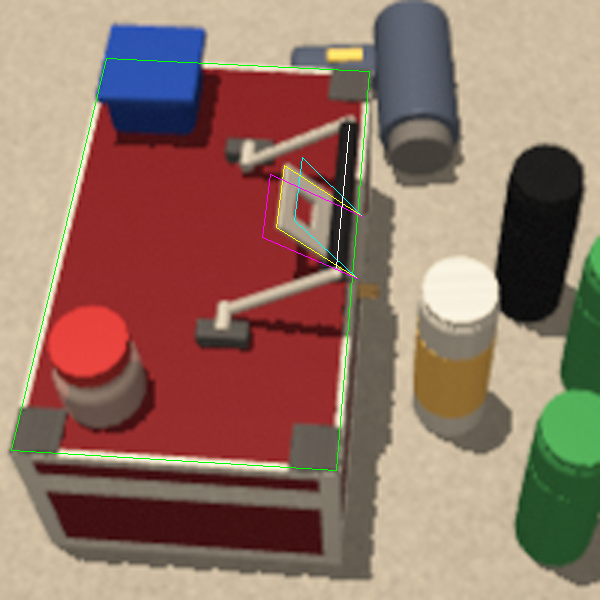

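```bash
cat >> h.py <<'E'
def down(s): # tool z down, tool y = s*case y
    y=s*Rc.apply([0,1,0]);z=np.array([0,0,-1.]);return Ro.from_matrix(np.stack([np.cross(y,z),y,z],1)).as_quat()
E
python3 - <<'E'
from h import *
d=np.load('pics/top0.npy');W=cloud('top',d)
for n,(u,v) in dict(A=(235,266),B=(287,288),K=(319,268),can=(280,240)).items():
    S=W[v-16:v+17,u-16:u+17].reshape(-1,3);S=S[abs(S[:,2]-.165)<.006];print(n,(S.min(0)+S.max(0))/2,np.ptp(S,0))
print(manip.get_tool_rot(),manip.get_gripper_width())
for s in(1,-1):
    q=down(s);print(s,[None if (r:=manip.solve_ik(p,q)) is None else np.round(r,2) for p in [(.47,.137,.25),(.47,.137,.1),(.534,.347,.1),cw([-.118,0,.2]),cw([.01,0,.23]),cw([-.03,0,.19]),cw([-.118,0,.114]),cw([-.16,0,.114])]])
E
```

```text
A [0.40726706 0.23756238 0.16426371] [0.04726429 0.04834321 0.00990334]
B [0.35749023 0.11932193 0.16413235] [0.05003799 0.04898492 0.00949653]
K [0.39906205 0.04604339 0.16566286] [0.04677352 0.04736385 0.00981451]
can [0.47019267 0.13602355 0.16459179] [0.04950049 0.0480505  0.00999387]
[ 1.49816773e-01  9.88713422e-01 -7.78830883e-04 -3.13005041e-04] 1.0000222067060864
1 [array([ 0.04, -0.09,  1.78, -0.  ,  1.45, -1.41]), array([ 0.04,  0.06,  1.94, -0.  ,  1.14, -1.41]), array([ 0.39,  0.42,  1.51, -0.  ,  1.21, -1.06]), array([-0.05,  0.05,  1.75, -0.  ,  1.35, -1.49]), array([-0.06,  0.34,  1.35, -0.  ,  1.45, -1.51]), array([-0.06,  0.27,  1.51, -0.  ,  1.36, -1.5 ]), array([-0.05,  0.14,  1.83, -0.  ,  1.18, -1.49]), array([-0.04,  0.04,  1.94, -0.  ,  1.17, -1.49])]
-1 [array([ 0.04, -0.09,  1.78, -0.  ,  1.45,  1.73]), array([ 0.04,  0.06,  1.94, -0.  ,  1.14,  1.73]), array([ 0.39,  0.42,  1.51, -0.  ,  1.21,  2.08]), array([-0.05,  0.05,  1.75, -0.  ,  1.35,  1.65]), array([-0.06,  0.34,  1.35, -0.  ,  1.45,  1.63]), array([-0.06,  0.27,  1.51, -0.  ,  1.36,  1.64]), array([-0.05,  0.14,  1.83, -0.  ,  1.18,  1.65]), array([-0.04,  0.04,  1.94, -0.  ,  1.17,  1.66])]
```

Run:
```python
from h import *
q=down(1)
manip.move_to([.47,.137,.28],q)
manip.line_to([.47,.137,.1],v=.2)
print(manip.get_ft_force(),manip.get_eef_pos())
p,d=manip.snapshot('scene');cv2.imwrite('pics/s1.png',p)
manip.clamp(25)
print(manip.get_gripper_width()*92,manip.get_ft_force())
manip.line_to([.47,.137,.135],v=.1)
print(manip.get_gripper_width()*92,manip.get_ft_force(),manip.get_clock())
p,d=manip.snapshot('scene');crop(p,200,160,460,400,3,'pics/s2.png')
```

```text
[-0.43491859  0.90344555  1.10115525] [0.47093258 0.13717395 0.10113982]
53.680608584175786 [-0.67110371 -0.58745356  0.66767055]
53.50928934063123 [ 1.06160445 -0.49959998 -4.33138357] 4.2167
```

View pics/s2.png

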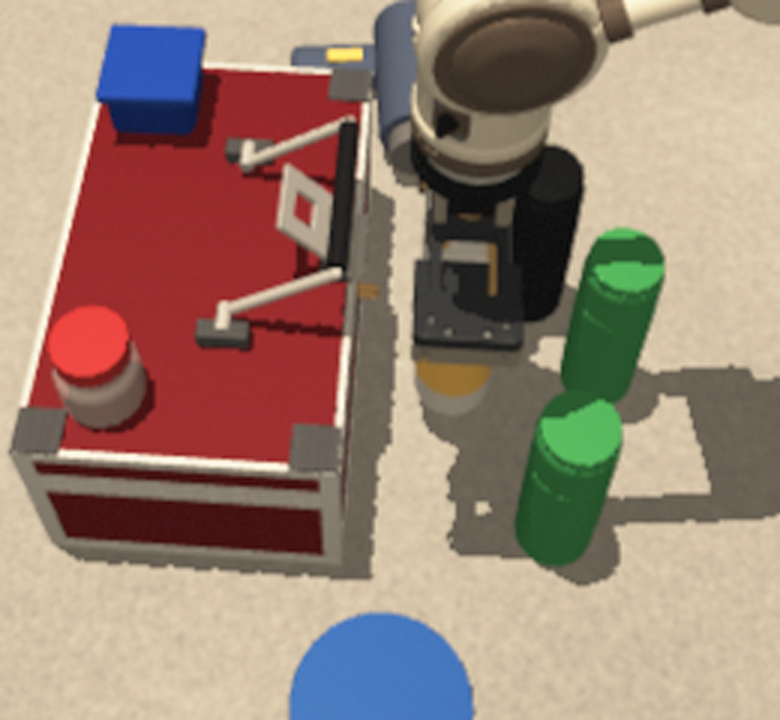

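The can is gripped (53.6 mm, about 3–4 N hanging on the wrist) and clear of its neighbours. Next I carry it to the mat.

Run:
```python
from h import *
M=[.534,.347]
manip.line_to(M+[.135],v=.15)
manip.line_to(M+[.109],v=.08)
z=.109
while z>.100:
    f=manip.get_ft_force()[2]
    if f>0: break
    z-=.0015; manip.line_to(M+[z],v=.03)
print(z,manip.get_ft_force(),manip.get_eef_pos(),manip.get_gripper_width()*92)
manip.ungrasp();manip.wait(.2)
manip.line_to(M+[.27],v=.2)
manip.clamp(30)
print(manip.get_clock())
manip.move_to(cw([-.19,0,.28]),down(1))
for n in('top','scene'):
    p,d=manip.snapshot(n);cv2.imwrite(f'pics/{n}3.png',p);np.save(f'pics/{n}3.npy',d)
    if n=='top':
        W=cloud(n,d);S=W[190:250,170:250].reshape(-1,3);S=S[abs(S[:,2]-.169)<.006];print((S.min(0)+S.max(0))/2,np.ptp(S,0))
print(manip.get_clock())
```

```text
0.103 [-0.85082631 -2.11773844  2.44830819] [0.53455932 0.34710453 0.1040622 ] 53.31142471481454
10.6
[0.53493657 0.34746097 0.1681263 ] [0.04851311 0.04905798 0.01021866]
11.7083
```

View pics/top3.png

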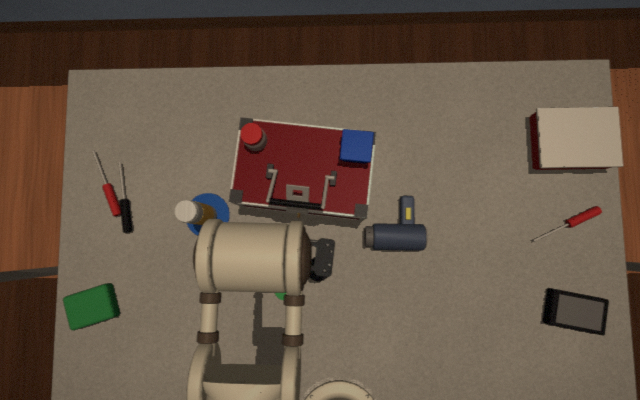

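View pics/scene3.png

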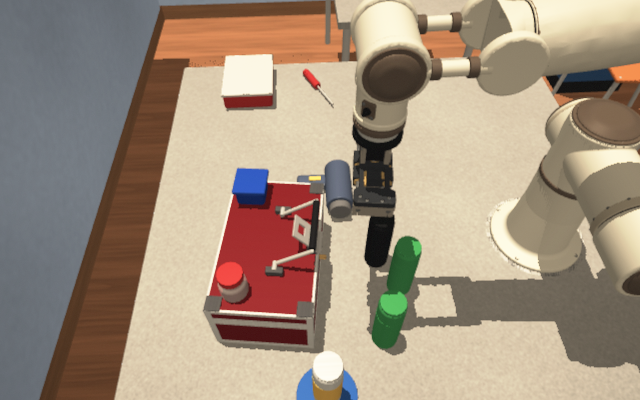

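The can stands upright at the mat's centre, measured at (0.535, 0.347) with its top at z = 0.168. Next is the handle.

Run:
```python
from h import *
manip.line_to(cw([-.15,0,.2]),v=.25)
print(manip.get_ft_force())
F=[]
for a in np.arange(-.95,.46,.1):
    x=-.02+.09*np.sin(a)-.014; z=.162+.09*np.cos(a)-.016
    manip.line_to(cw([x,0,z]),v=.12); F.append(np.round(manip.get_ft_force(),1).tolist())
print(F,manip.get_clock())
manip.wait(.3)
manip.line_to(cw([x-.01,0,.30]),v=.25)
manip.line_to(cw([-.19,0,.30]),v=.3)
for n in('top','scene'):
    p,d=manip.snapshot(n);cv2.imwrite(f'pics/{n}4.png',p);np.save(f'pics/{n}4.npy',d)
print(manip.get_clock())
q=cv2.imread('pics/scene4.png');crop(q,180,140,420,400,3,'pics/s4.png')
```

```text
[-0.44174829  0.52667464 -0.04963384]
[[-13.9, -0.0, 9.5], [-13.7, -0.0, 10.7], [-4.3, 1.1, 2.0], [-1.0, 0.1, 2.3], [-1.0, 1.4, 0.9], [-0.3, -0.4, 0.4], [-0.2, 0.4, 0.7], [-0.5, -0.1, 0.7], [0.6, 0.3, -1.0], [-0.5, -0.2, -1.2], [0.5, 0.1, -0.0], [-0.2, -0.3, -0.3], [0.1, 0.2, -0.1], [-0.4, -0.8, -1.1], [-0.0, -0.5, -0.5]] 16.225
17.8333
```

View pics/s4.png

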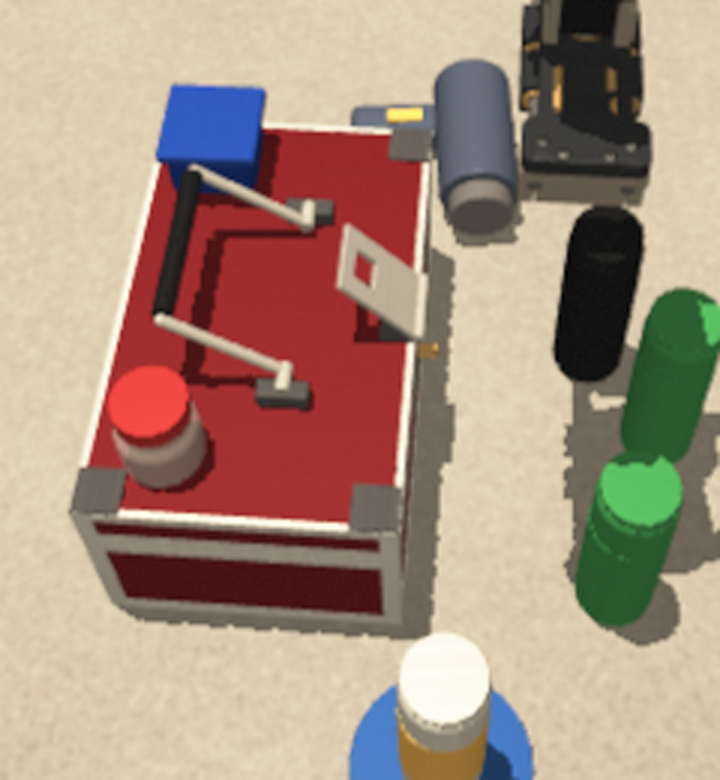

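The handle now lies back against its stop, and the hasp is clear and still at about 3.9. Next I swing the hasp.

Run:
```python
from h import *
manip.line_to(cw([-.022,0,.30]),v=.3)
manip.line_to(cw([-.022,0,.194]),v=.2)
print('in',np.round(manip.get_ft_force(),1))
manip.line_to(cw([-.09,0,.194]),v=.1)
print('vert',np.round(manip.get_ft_force(),1))
h=.010;r=.040;t=.004;F=[]
for a in np.arange(3.1,1.0,-.15):
    x=-.104-r*np.sin(a)-t*np.cos(a)-h*np.cos(a); z=.154-r*np.cos(a)+t*np.sin(a)
    manip.line_to(cw([x,0,z]),v=.1); F.append([round(a,2)]+np.round(manip.get_ft_force(),1).tolist())
    if np.linalg.norm(manip.get_ft_force())>25: print('stop');break
print(F,manip.get_clock())
p,d=manip.snapshot('scene');crop(p,180,140,420,400,3,'pics/s5.png')
```

```text
in [ 0.4 -1.1  0.7]
vert [0.  0.5 0.6]
[[np.float64(3.1), 1.3, -0.4, 0.2], [np.float64(2.95), 0.4, -0.2, -0.4], [np.float64(2.8), -0.1, 0.3, 0.5], [np.float64(2.65), -0.1, -0.1, 0.3], [np.float64(2.5), -0.2, -0.1, 0.2], [np.float64(2.35), 0.2, 0.0, -0.0], [np.float64(2.2), -1.0, 0.8, 0.8], [np.float64(2.05), 0.1, -0.4, -0.0], [np.float64(1.9), -0.1, 0.2, -0.0], [np.float64(1.75), -0.0, 0.2, -0.1], [np.float64(1.6), -0.0, 0.7, -0.0], [np.float64(1.45), 1.1, 0.2, 0.6], [np.float64(1.3), 0.9, -0.3, -0.6], [np.float64(1.15), 0.7, 0.5, -0.2], [np.float64(1.0), -0.0, -0.3, 0.3]] 23.8083
```

View pics/s5.png

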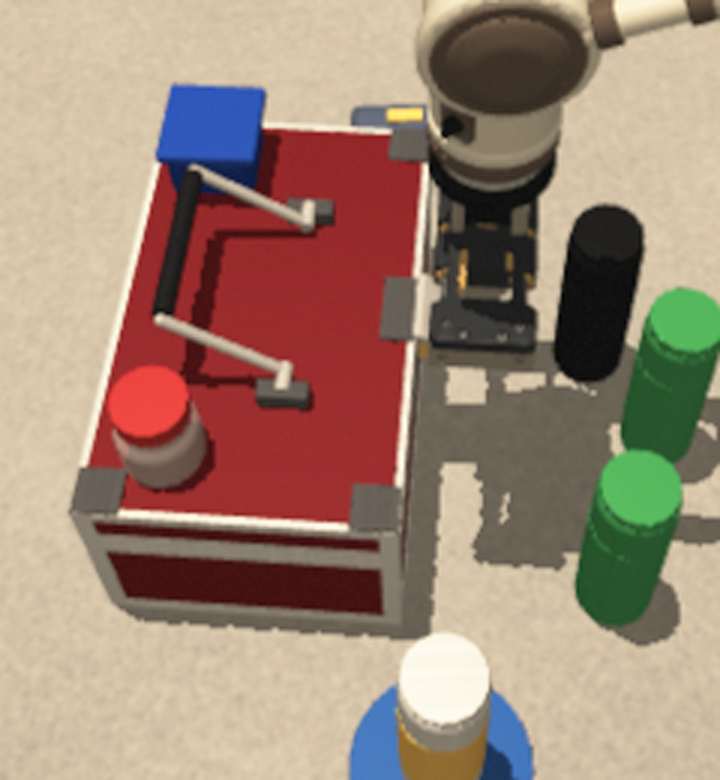

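The hasp is over the front edge and the gripper is on top of its outer face, so I continue down and press it home.

Run:
```python
from h import *
h=.010;r=.040;t=.004;F=[]
for a in np.arange(.9,-.01,-.1):
    x=-.104-r*np.sin(a)-t*np.cos(a)-h*np.cos(a); z=max(.154-r*np.cos(a)+t*np.sin(a),.1145)
    manip.line_to(cw([x,0,z]),v=.1); F.append([round(float(a),2)]+np.round(manip.get_ft_force(),1).tolist())
    if np.linalg.norm(manip.get_ft_force())>30: print('stop');break
print(F)
# press
for k in range(12):
    f=manip.get_ft_force()
    if Rc.inv().apply(f)[0]<-25: break
    x+=.001; manip.line_to(cw([x,0,z]),v=.03)
manip.wait(.2)
print(x,z,manip.get_ft_force(),Rc.inv().apply(manip.get_eef_pos()-C),manip.get_clock())
p,d=manip.snapshot('scene');crop(p,180,140,420,400,3,'pics/s6.png')
```

```text
[[0.9, 0.1, -0.4, -0.5], [0.8, 0.5, 0.0, 0.4], [0.7, 0.4, -0.6, -0.8], [0.6, -0.1, -0.4, -0.5], [0.5, -0.3, -0.1, -0.1], [0.4, 0.6, 0.1, 0.0], [0.3, -0.0, -0.1, -0.6], [0.2, -0.2, -0.6, 0.6], [0.1, -0.3, -0.4, -0.1], [0.0, 0.2, -1.0, 0.4]]
-0.112 0.1145 [-26.43851255   0.492447    18.55384514] [-1.18041045e-01 -6.80913846e-05  1.14263088e-01] 28.0583
```

View pics/s6.png

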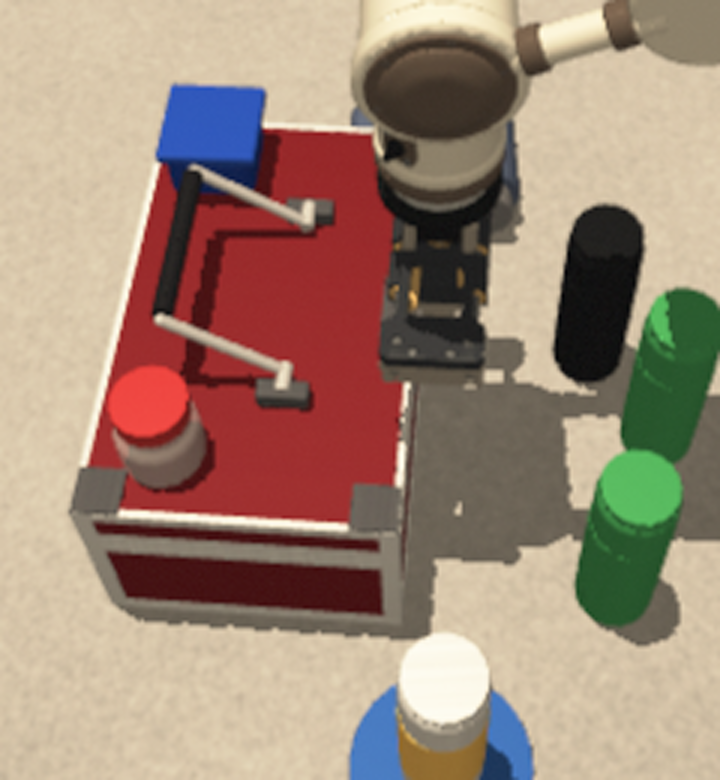

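Run:
```python
from h import *
manip.line_to(cw([-.15,0,.1145]),v=.1)
print(np.round(manip.get_ft_force(),1))
manip.line_to(cw([-.17,0,.3]),v=.25)
manip.move_to([.36,-.2,.34],down(1))
for n in('top','scene'):
    p,d=manip.snapshot(n);cv2.imwrite(f'pics/{n}7.png',p);np.save(f'pics/{n}7.npy',d)
    x0,y0,x1,y1=(180,110,380,260) if n=='top' else (180,140,420,400)
    f=4 if n=='top' else 3
    crop(p,x0,y0,x1,y1,f,f'pics/{n}7c.png')
    for k in(0,.1,.3): print(n,k,[(np.round((proj(n,hasp(k,.075,y,.004))-[x0,y0]+.5)*f)).tolist() for y in(-.025,.025)])
W=cloud('top',np.load('pics/top7.npy'))
S=Rc.inv().apply(W.reshape(-1,3)-C)
s=S[(abs(S[:,1])<.022)&(S[:,2]>.07)&(S[:,2]<.15)&(S[:,0]<-.1)&(S[:,0]>-.2)]
print(len(s),s[:,0].min() if len(s) else '', np.round(s[:25],3).tolist())
print(manip.get_clock())
```

```text
[ 0.3  0.1 -0.8]
top 0 [[518.0, 423.0], [438.0, 414.0]]
top 0.1 [[516.0, 435.0], [436.0, 426.0]]
top 0.3 [[513.0, 458.0], [433.0, 449.0]]
scene 0 [[428.0, 335.0], [424.0, 395.0]]
scene 0.1 [[439.0, 335.0], [434.0, 395.0]]
scene 0.3 [[459.0, 333.0], [455.0, 394.0]]
35 -0.11661115845254293 [[-0.108, 0.017, 0.132], [-0.108, 0.014, 0.135], [-0.108, 0.011, 0.141], [-0.108, 0.008, 0.145], [-0.108, 0.006, 0.149], [-0.108, 0.019, 0.087], [-0.108, 0.016, 0.093], [-0.108, 0.012, 0.103], [-0.107, 0.011, 0.093], [-0.108, 0.007, 0.11], [-0.108, 0.004, 0.116], [-0.108, 0.001, 0.119], [-0.108, -0.002, 0.127], [-0.108, -0.005, 0.132], [-0.108, -0.007, 0.139], [-0.108, -0.01, 0.141], [-0.108, -0.013, 0.148], [-0.11, 0.002, 0.105], [-0.109, -0.0, 0.108], [-0.109, -0.002, 0.104], [-0.108, -0.004, 0.09], [-0.108, -0.006, 0.091], [-0.107, -0.008, 0.087], [-0.108, -0.012, 0.109], [-0.108, -0.015, 0.116]]
30.8667
```

View pics/top7c.png

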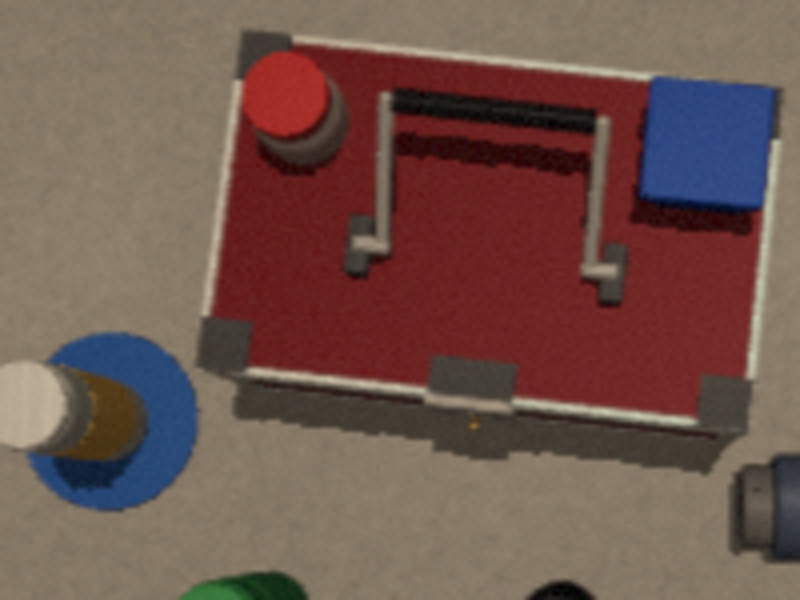

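View pics/scene7c.png

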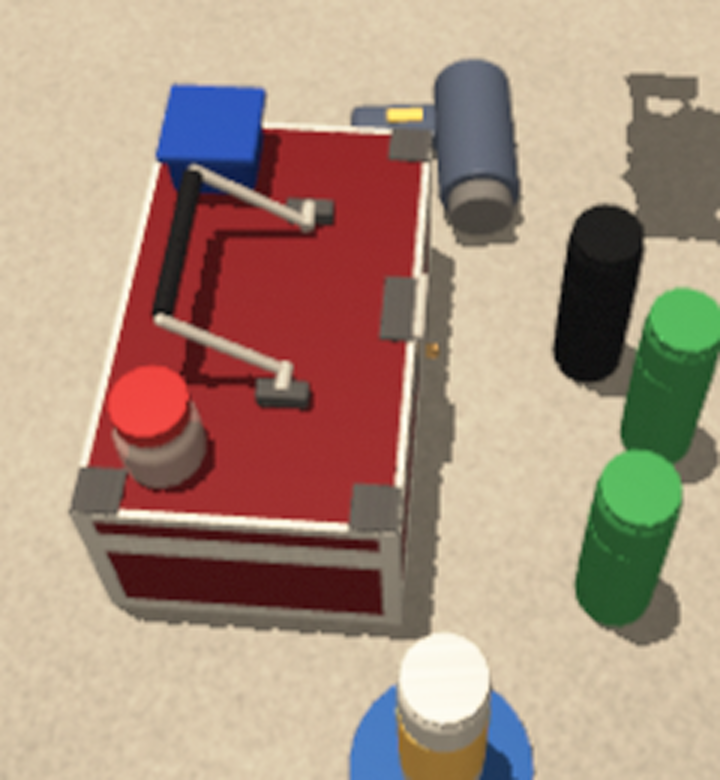

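The hasp face measures x = -108 mm over its whole height, from z 87 to 149, so it is flat and home with the staple through it. The handle is back, and the can, tub, jar and dryer are where they should be. I'm handing the job in.

Run:
```python
from h import *
manip.ungrasp();a=cv2.imread('pics/top0.png').astype(int);b=cv2.imread('pics/top7.png').astype(int)
D=abs(a-b).max(2)
for n,(x0,y0,x1,y1) in dict(dryer=(362,192,430,255),tub=(338,126,376,168),jar=(238,120,268,154)).items(): print(n,(D[y0:y1,x0:x1]>40).sum())
print(manip.get_clock());manip.finish_job()
```

```text
dryer 0
tub 0
jar 0
32.2417
the job is handed in; nothing more can be done
```

The tool case is fastened, and I handed the job in at 32 s of robot time, within the 70 s limit. All three steps were done in the order you asked.

- **Can:** It stands upright on the blue mat, about 1 mm from the mat's centre, so it is fully on it. I measured its top at z = 0.168 m, against 0.169 m expected.
- **Handle:** I pushed it over backwards. It has stayed lying back on its own in every picture since.
- **Hasp:** I swung it over the front edge and pressed it with about 26 N until it met its stop. In the depth picture its face sits at case x = -108 mm over its whole height, which is the fully home position, with the staple showing through the slot.
- **Dryer, tub and jar:** The before and after pictures from above show no change at any of them.
- **Release:** The gripper is open and clear of everything.

**Force:** Pushing the handle briefly met about 17 N when the fingers first touched it, more than the 2 N expected. It fell away at once, and I saw no effect from it. No check failed.

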